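Open the mystery-thread outlet plug for the regulator

ROBOT

A 6-joint arm with a two-finger parallel gripper is mounted at the origin on the work surface. World frame = base frame: x ahead of the robot, y to its left, z up, the work surface at z = 0. Lengths are in m, angles in rad, forces in N, time in s.
With the tool pointing down it reaches from about 0.375 to 0.925 m from the base axis. Payload 5.7 kg.
Tool frame: the origin (TCP) lies midway between the tips of the shut fingers; the grasp point (between the pads) lies 19 mm behind it; z points along the fingers, y is the line along which they close (so a half turn about z gives the same grasp; the last joint's range is limited). The gripper opens to 85 mm and grips with 20 to 120 N. Pads are 22 mm wide; open, the fingers measure 114 mm over their backs; the gripper's body (76 mm by 85 mm) begins 54 mm behind the grasp point. The pads swing forward as they close: fully open they stand 13 mm farther back than shut.
Start: joints at [-1.401, 0.359, 1.51, -0, 1.272, -0.115], TCP at [0.169, -0.576, 0.231] pointing down, gripper open.
Joint ranges: [-2.97, 2.97], [-1.01, 2.36], [0.21, 2.38], [-0.96, 4.11], [0.2, 2.71], [-2.98, 2.98]. Speed limits (rad/s): [2.39, 2.39, 3.14, 3.14, 3.14, 3.14].

INTERFACE

Orientations are given as [roll, pitch, yaw] about the fixed x, y, z axes, in that order (R = Rz(yaw) Ry(pitch) Rx(roll)).
In Python, from station import * gives the robot as it stands.
- The arm moves only by the tool arm_command, never from a script. Its argument "increments" is a list of rows, each an object of numbers: "dx", "dy", "dz": the shift along the world's x, y, z in m; "turn": the turn about the world's z in rad; "gripper": the closure, from -1 (fully open) to 1 (shut), so that 0 is half open. A call has 1 to 12 rows; each row shifts and turns the commanded pose from where the row before left it; what a row does not reach is not made up. A row lasts 1/12 s, in which the tool goes at most 41.7 mm and 7.16 degrees, less where a joint would pass 70% of its speed; a pose out of reach is approached as far as the arm can. A call is refused whole if a number of a shift passes 0.0417 or a number of a turn 0.125, either way. A call with a gripper value outside its range is refused whole. The fingers move at their own pace and stop on an object; "force" is the grip in N (left out, the last holds). Time passes only in rows, so rows that do not move let the fingers close. It gives the time, the measured TCP pose, the force, the opening and the grip force at its end, in the units of the state.
- get_obs(): the state, without advancing time (a new reading comes with each control period).
- read_camera(name): name is "scene" or "top" or "wrist"; returns (picture, depth): 384x512x3 uint8, red, green, blue; 384x512 float32, m along the optical axis (not along the pixel's ray), 0 where there is no reading.
- camera_params(name): a dict with "mtx" (3x3 intrinsics, pixels), "pose" (4x4, takes a point from camera to world coordinates). Camera axes: x right, y down, z forward; pixel columns grow to the right and rows downward; lengths in m; the calibration is good to about 2 mm. A picture is of the moment at which its call begins: read the wrist's pose just before it. camera_params takes no time and is no camera call; for the wrist camera it gives the pose at the moment of the call.
- finish_job(): hands the job in; it is judged then, once.
The state is a dict: "t": time; "joints": joint angles; "qd": joint speeds; "effort": joint torques, N m; "eef_pos": TCP position; "tool_rot": TCP orientation; "wrist_force": force on the tool from outside, world axes, zero at the start; "wrist_torque": the same for the moment, N m; "gripper_width": finger opening in m; "grasp_force": force on a finger pad.
Only numpy, scipy, OpenCV 4.12 (cv2) and the standard library are available. Lean on these libraries where they do the work, as an engineer would, in place of code of your own. Each camera call takes 0.05 s, during which the arm holds its last target. There are 200 camera calls.

TASK

The pressure regulator with two dials lies beside the brass outlet stand that it is to be fitted to. Open that stand's tee-handled plug by about a quarter turn: nobody knows whether its thread is left- or right-handed, so try to turn it and go whichever way gives. Leave the other stand's plug tight and the regulator where it lies.

Things in the scene. Friction and masses are not known exactly. Their poses are not given: they have to be found in the camera images.
- bar_a (a point): Level steel cross-bar, 76 mm long (own x) x 12 wide (y) x 22 tall (z), of the tee plug on one of two look-alike outlet stands (80 mm dark base fixed to the table, brass body). Point: bar centre, on the upright turning axis, 107 mm above the table. Under it a 10 mm stem, then from 74 mm down a 32 mm hex. Neighbours are lower. One stand has a left-hand thread, the other right-hand; not visible which.
- plug_a (a joint): Turn in rad of the plug of bar_a: 0 fully tight, as at the start; grows as it opens, be that clockwise or anticlockwise; ends at 2.4. The opening way turns with a rub of about 0.1 N m and stays where left; the other way is a solid stop. A 35 N grip across the bar is enough to turn it.
- bar_b (a point): Level steel cross-bar, 76 mm long (own x) x 12 wide (y) x 22 tall (z), of the tee plug on one of two look-alike outlet stands (80 mm dark base fixed to the table, brass body). Point: bar centre, on the upright turning axis, 107 mm above the table. Under it a 10 mm stem, then from 74 mm down a 32 mm hex. Neighbours are lower. One stand has a left-hand thread, the other right-hand; not visible which.
- plug_b (a joint): Turn in rad of the plug of bar_b: 0 fully tight, as at the start; grows as it opens, be that clockwise or anticlockwise; ends at 2.4. The opening way turns with a rub of about 0.1 N m and stays where left; the other way is a solid stop. A 35 N grip across the bar is enough to turn it.
- regulator_mid (a point): Loose brass pressure regulator on its back, about 150 x 120 x 46 mm high, 1.3 kg: round body, steel adjusting screw on one side, two white dials facing up on the other. Point: centre of the round body, 24 mm above the table. Within 0.38 m of the stand it belongs to, over 0.40 m from the other, which has a white carton of sockets beside it.
Not all that is in view belongs to the job. Leave any orange or purple look-alike of the part that bears bar_a alone.

How it is judged:
By the outcome, as a careful person would: the job done as asked, in the order asked, and still so for the second after the job is handed in, with the robot touching nothing.
It also fails if it takes over 32 s, if anything falls off the work surface, if the arm or the gripper's body presses on something with over 40 N, if the wrist force passes 120 N, or if a joint passes its speed limit or range.

## Working session

There is one attempt and no reset: what is moved stays moved. The work goes in short steps, Python scripts to look and compute and a tool call to move; the robot and the scene stay as the last step left them, time stands still between calls to the robot, and variables do not carry over. Pictures are saved under pics/ and viewed, at most 10 in all, crops included, and the job is handed in when it is done.

Besides the shell and the picture viewer there is one more tool, called in YAML: its name, and indented under it one key for each argument. arm_command: Moves the arm, as the interface text tells. Its arguments: {"type":"object","properties":{"increments":{"type":"array"},"force":{"type":"number"}},"required":["increments"]}

```bash
mkdir -p pics; cat > h.py <<'E'
from station import *
import numpy as np, cv2
def grab(n,f=None):
    P=camera_params(n); im,d=read_camera(n)
    if f: cv2.imwrite('pics/'+f,im[:,:,::-1])
    K=P['mtx'];v,u=np.mgrid[:384,:512]
    c=np.stack([(u-K[0][2])/K[0][0]*d,(v-K[1][2])/K[1][1]*d,d],-1)
    T=np.array(P['pose']); w=c@T[:3,:3].T+T[:3,3]; w[d==0]=np.nan
    return im,w
E
python3 - <<'E'
from h import *
for n in('top','scene'):
    im,w=grab(n,n+'0.png'); np.savez(n+'0.npz',im=im,w=w)
    m=(w[...,2]>.09)&(w[...,2]<.125)
    k,l,s,c=cv2.connectedComponentsWithStats(m.astype(np.uint8))
    for i in range(1,k):
        if s[i,4]>25:
            p=w[l==i];print(n,s[i],p.mean(0).round(3),p.min(0).round(3),p.max(0).round(3))
E
```

```text
top [17 66 24 13 94] [0.836 0.713 0.092] [0.818 0.677 0.09 ] [0.854 0.748 0.098]
top [  10   68  110   89 2681] [0.691 0.609 0.092] [0.582 0.437 0.09 ] [0.849 0.762 0.101]
top [ 50  70  34  28 196] [0.808 0.594 0.092] [0.76  0.546 0.09 ] [0.843 0.646 0.099]
top [81 73 28 17 77] [0.805 0.51  0.092] [0.785 0.47  0.09 ] [0.835 0.553 0.097]
top [92 72 14 11 33] [0.825 0.495 0.092] [0.807 0.48  0.09 ] [0.837 0.52  0.097]
top [109  81  11   9  32] [0.801 0.452 0.092] [0.786 0.438 0.09 ] [0.811 0.468 0.096]
top [408  81  20  74 298] [ 0.695 -0.451  0.107] [ 0.594 -0.49   0.09 ] [ 0.81  -0.438  0.125]
top [ 75  83  38  20 156] [0.777 0.512 0.092] [0.746 0.458 0.09 ] [0.804 0.57  0.097]
top [450 145  62   7  96] [ 0.612 -0.659  0.105] [ 0.602 -0.741  0.09 ] [ 0.621 -0.551  0.124]
top [430 151  19   5  49] [ 0.596 -0.52   0.105] [ 0.591 -0.554  0.091] [ 0.602 -0.493  0.122]
top [214 159  25  13 111] [0.555 0.109 0.116] [0.537 0.073 0.1  ] [0.572 0.145 0.124]
top [305 165  22  18 116] [ 0.532 -0.157  0.115] [ 0.506 -0.187  0.093] [ 0.556 -0.125  0.123]
top [184 201  27   8 107] [0.436 0.194 0.1
[... 350 characters left out ...]
657 0.108] [0.019 0.637 0.09 ] [0.134 0.685 0.125]
scene [217  85  33  19 291] [ 0.059 -0.036  0.106] [ 0.023 -0.08   0.09 ] [0.086 0.016 0.125]
scene [342 134  28  14 231] [0.338 0.274 0.112] [0.315 0.24  0.091] [0.357 0.311 0.124]
scene [322 166  30  11 266] [0.442 0.193 0.112] [0.428 0.155 0.093] [0.453 0.231 0.125]
scene [299 201  32  14 281] [0.561 0.107 0.113] [0.542 0.071 0.091] [0.579 0.142 0.123]
scene [ 453  201   59   93 3063] [0.696 0.494 0.092] [0.583 0.431 0.09 ] [0.839 0.598 0.098]
scene [190 204  29  19 252] [ 0.539 -0.159  0.113] [ 0.508 -0.191  0.09 ] [ 0.563 -0.126  0.124]
scene [   0  250   75  109 1129] [ 0.781 -0.485  0.107] [ 0.599 -0.577  0.09 ] [ 0.829 -0.44   0.125]
```

View pics/top0.png

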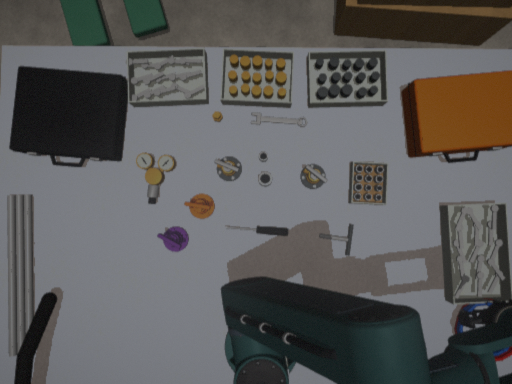

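View pics/scene0.png

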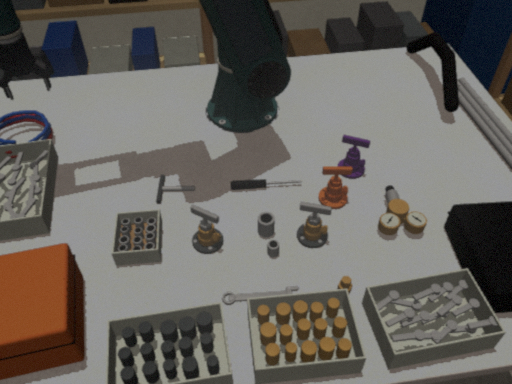

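Top view: two brass stands at (229,166) and (313,176), and orange (201,206) and purple (175,238) look-alikes. The two-dial regulator is at (155,175) and the carton of sockets at (368,183), beside the right stand. The left stand (229,166) fits: it is nearest the regulator and has no carton. I'll measure it and confirm with a crop.

```bash
python3 - <<'E'
from h import *
for n,boxes in(('top',dict(a=(205,150,250,185),b=(295,155,335,195))),('scene',dict(a=(290,195,335,220),b=(180,200,225,228)))):
    z=np.load(n+'0.npz');w=z['w']
    for k,(x0,y0,x1,y1) in boxes.items():
        p=w[y0:y1,x0:x1].reshape(-1,3);p=p[(p[:,2]>.098)&(p[:,2]<.125)]
        t=p[p[:,2]>.114]
        (c,s,a)=cv2.minAreaRect((t[:,:2]*1000).astype(np.float32))
        C=np.cov(t[:,:2].T);e=np.linalg.eigh(C)[1][:,1]
        print(n,k,len(t),np.median(t,0).round(4),np.array(c).round(1),np.array(s).round(1),'yaw',np.arctan(e[1]/e[0]).round(3),'ztop',np.percentile(p[:,2],95).round(4))
w=np.load('top0.npz')['w'];print('reg',w[176,153], 'carton',w[183,368])
im=np.load('top0.npz')['im'];cv2.imwrite('pics/crop.png',cv2.resize(im[130:260,130:350],None,fx=3.6,fy=3.6,interpolation=cv2.INTER_CUBIC)[:,:,::-1])
o=get_obs();print(o['tool_rot'],o['eef_pos'],o['gripper_width'],o['t'])
E
```

```text
top a 87 [0.555  0.109  0.1174] [555.7 108.9] [74.5 11.7] yaw 1.185 ztop 0.1208
top b 84 [ 0.5326 -0.1569  0.1174] [ 532.7 -157.1] [72.  12.4] yaw 0.902 ztop 0.1208
scene a 150 [0.5603 0.1081 0.1187] [559.4 107.2] [73.6 14.6] yaw 1.188 ztop 0.121
scene b 145 [ 0.5376 -0.1593  0.1185] [ 535.6 -158.6] [75.3 16.4] yaw 0.906 ztop 0.121
reg [0.52617501 0.34145766 0.04268544] carton [ 0.51031322 -0.33344469  0.00942927]
[-3.13985323e+00 -2.35436003e-04  2.84783826e-01] [ 0.16847557 -0.5752005   0.23050893] 0.08566342226558804 0.1
```

View pics/crop.png

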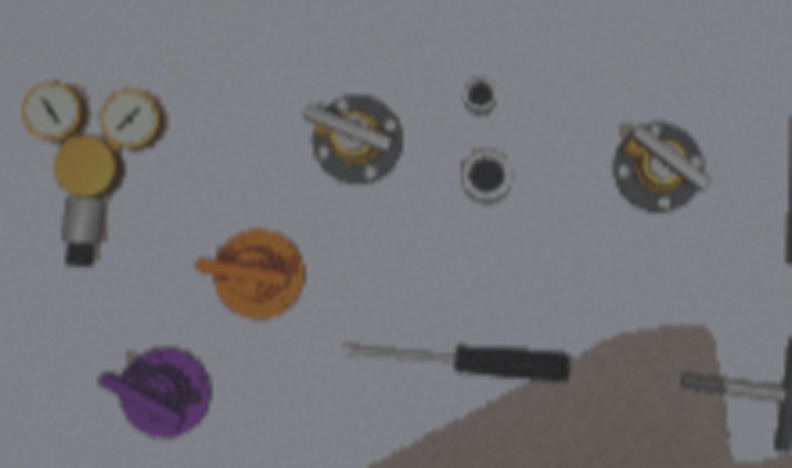

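The left stand is confirmed as (a): bar centre (0.556, 0.108), yaw 1.187, 0.23 m from the regulator. The other stand is about 0.5 m from it. From the current pose the move is dx 0.388, dy 0.683, turn 0.902.

arm_command:
  increments:
    - {"dx":0.0194,"dy":0.0341,"turn":0.0451,"gripper":-1}
    - {"dx":0.0194,"dy":0.0341,"turn":0.0451}
    - {"dx":0.0194,"dy":0.0341,"turn":0.0451}
    - {"dx":0.0194,"dy":0.0341,"turn":0.0451}
    - {"dx":0.0194,"dy":0.0341,"turn":0.0451}
    - {"dx":0.0194,"dy":0.0341,"turn":0.0451}
    - {"dx":0.0194,"dy":0.0341,"turn":0.0451}
    - {"dx":0.0194,"dy":0.0341,"turn":0.0451}
    - {"dx":0.0194,"dy":0.0341,"turn":0.0451}
    - {"dx":0.0194,"dy":0.0341,"turn":0.0451}

```text
schema error: expected keys dx, dy, dz, turn, gripper
```

arm_command:
  increments:
    - {"dx":0.0194,"dy":0.0341,"turn":0.0451}
    - {"dx":0.0194,"dy":0.0341,"turn":0.0451}
    - {"dx":0.0194,"dy":0.0341,"turn":0.0451}
    - {"dx":0.0194,"dy":0.0341,"turn":0.0451}
    - {"dx":0.0194,"dy":0.0341,"turn":0.0451}
    - {"dx":0.0194,"dy":0.0341,"turn":0.0451}
    - {"dx":0.0194,"dy":0.0341,"turn":0.0451}
    - {"dx":0.0194,"dy":0.0341,"turn":0.0451}
    - {"dx":0.0194,"dy":0.0341,"turn":0.0451}
    - {"dx":0.0194,"dy":0.0341,"turn":0.0451}
    - {}
    - {}

```text
schema error: expected keys dx, dy, dz, turn, gripper
```

```bash
python3 - <<'E'
from h import *
im,w=grab('wrist','wr1.png')
p=w.reshape(-1,3);m=(p[:,2]>.112)&(p[:,2]<.124)&(np.hypot(p[:,0]-.556,p[:,1]-.108)<.06);t=p[m]
C=np.cov(t[:,:2].T);e=np.linalg.eigh(C)[1][:,1]
c,s,a=cv2.minAreaRect((t[:,:2]*1000).astype(np.float32))
print(len(t),c,s,np.arctan(e[1]/e[0]),np.median(t,0))
o=get_obs();print(o['tool_rot'],o['eef_pos'],o['t'],o['joints'],o['wrist_force'])
E
```

```text
0 (0.0, 0.0) (0.0, 0.0) nan [nan nan nan]
[-3.14021401e+00 -1.41826992e-04  2.84749648e-01] [ 0.16846415 -0.57532478  0.23065543] 0.15 [-1.40111976e+00  3.59316231e-01  1.51119730e+00 -1.82107177e-05
  1.27246494e+00 -1.15067810e-01] [-0.46217029 -0.29354211 -0.06698876]
  avg = a.mean(axis, **keepdims_kw)
  ret = um.true_divide(
<stdin>:4: RuntimeWarning: Degrees of freedom <= 0 for slice
  c *= np.true_divide(1, fact)
  c *= np.true_divide(1, fact)
  return _methods._mean(a, axis=axis, dtype=dtype,
```

View pics/wr1.png

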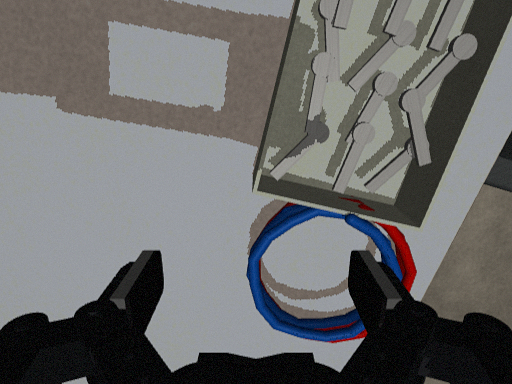

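Both moves were refused because each row needs all the keys. The arm hasn't moved, and the wrist picture shows only the start area: the tray at the top right and the cable coil near (330,275). I'll resend the moves with full rows.

arm_command:
  increments:
    - {"dx":0.0194,"dy":0.0341,"dz":0,"turn":0.0451,"gripper":-1}
    - {"dx":0.0194,"dy":0.0341,"dz":0,"turn":0.0451,"gripper":-1}
    - {"dx":0.0194,"dy":0.0341,"dz":0,"turn":0.0451,"gripper":-1}
    - {"dx":0.0194,"dy":0.0341,"dz":0,"turn":0.0451,"gripper":-1}
    - {"dx":0.0194,"dy":0.0341,"dz":0,"turn":0.0451,"gripper":-1}
    - {"dx":0.0194,"dy":0.0341,"dz":0,"turn":0.0451,"gripper":-1}
    - {"dx":0.0194,"dy":0.0341,"dz":0,"turn":0.0451,"gripper":-1}
    - {"dx":0.0194,"dy":0.0341,"dz":0,"turn":0.0451,"gripper":-1}
    - {"dx":0.0194,"dy":0.0341,"dz":0,"turn":0.0451,"gripper":-1}
    - {"dx":0.0194,"dy":0.0341,"dz":0,"turn":0.0451,"gripper":-1}

```text
t: 0.98
eef_pos: [0.3629, -0.233, 0.2313]
tool_rot: [-3.142, -0.0, 0.738]
wrist_force: [0.9, 0.0, 0.0]
gripper_width: 0.0854
grasp_force: 0.0
```

arm_command:
  increments:
    - {"dx":0.0194,"dy":0.0341,"dz":0,"turn":0.0451,"gripper":-1}
    - {"dx":0.0194,"dy":0.0341,"dz":0,"turn":0.0451,"gripper":-1}
    - {"dx":0.0194,"dy":0.0341,"dz":0,"turn":0.0451,"gripper":-1}
    - {"dx":0.0194,"dy":0.0341,"dz":0,"turn":0.0451,"gripper":-1}
    - {"dx":0.0194,"dy":0.0341,"dz":0,"turn":0.0451,"gripper":-1}
    - {"dx":0.0194,"dy":0.0341,"dz":0,"turn":0.0451,"gripper":-1}
    - {"dx":0.0194,"dy":0.0341,"dz":0,"turn":0.0451,"gripper":-1}
    - {"dx":0.0194,"dy":0.0341,"dz":0,"turn":0.0451,"gripper":-1}
    - {"dx":0.0194,"dy":0.0341,"dz":0,"turn":0.0451,"gripper":-1}
    - {"dx":0.0194,"dy":0.0341,"dz":0,"turn":0.0451,"gripper":-1}
    - {"dx":0,"dy":0,"dz":0,"turn":0,"gripper":-1}
    - {"dx":0,"dy":0,"dz":0,"turn":0,"gripper":-1}

```text
t: 1.98
eef_pos: [0.557, 0.1079, 0.2307]
tool_rot: [-3.141, 0.0, 1.19]
wrist_force: [-0.3, 0.1, -0.4]
gripper_width: 0.0851
grasp_force: 0.0
```

```bash
cat > look.py <<'E'
import sys
from h import *
im,w=grab('wrist',sys.argv[1])
p=w.reshape(-1,3);m=(p[:,2]>.112)&(p[:,2]<.124)&(np.hypot(p[:,0]-.556,p[:,1]-.108)<.05);t=p[m]
if len(t)>9:
    C=np.cov(t[:,:2].T);e=np.linalg.eigh(C)[1][:,1]
    c,s,a=cv2.minAreaRect((t[:,:2]*1000).astype(np.float32))
    print(len(t),c,s,'yaw',np.arctan(e[1]/e[0]),np.median(t,0))
o=get_obs()
for k in('t','eef_pos','tool_rot','joints','wrist_force','wrist_torque'):print(k,np.round(o[k],3))
E
python3 look.py wr2.png
```

```text
1212 (557.8201904296875, 109.18763732910156) (75.47845458984375, 11.325061798095703) yaw 1.191733485503541 [0.55884651 0.11133505 0.11777925]
t 2.033
eef_pos [0.556 0.107 0.231]
tool_rot [-3.140e+00  1.000e-03  1.188e+00]
joints [ 0.068  0.312  1.584 -0.     1.247  0.45 ]
wrist_force [-0.32  -0.603 -0.163]
wrist_torque [0.005 0.02  0.004]
```

View pics/wr2.png

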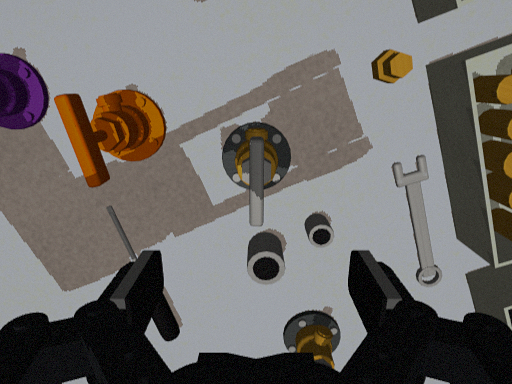

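Wrist view: the bar is upright at (257,180), lined up between the fingers, with its centre at (0.557, 0.108). Going down 0.141 m.

arm_command:
  increments:
    - {"dx":0,"dy":0,"dz":-0.025,"turn":0,"gripper":-1}
    - {"dx":0,"dy":0,"dz":-0.025,"turn":0,"gripper":-1}
    - {"dx":0,"dy":0,"dz":-0.025,"turn":0,"gripper":-1}
    - {"dx":0,"dy":0,"dz":-0.025,"turn":0,"gripper":-1}
    - {"dx":0,"dy":0,"dz":-0.021,"turn":0,"gripper":-1}
    - {"dx":0,"dy":0,"dz":-0.02,"turn":0,"gripper":-1}
    - {"dx":0,"dy":0,"dz":0,"turn":0,"gripper":-1}
    - {"dx":0,"dy":0,"dz":0,"turn":0,"gripper":-1}

```text
t: 2.7
eef_pos: [0.5549, 0.1048, 0.0897]
tool_rot: [-3.139, 0.002, 1.185]
wrist_force: [0.9, -0.2, -0.0]
gripper_width: 0.0852
grasp_force: 0.0
```

arm_command:
  increments:
    - {"dx":0,"dy":0,"dz":0,"turn":0,"gripper":1}
    - {"dx":0,"dy":0,"dz":0,"turn":0,"gripper":1}
    - {"dx":0,"dy":0,"dz":0,"turn":0,"gripper":1}
    - {"dx":0,"dy":0,"dz":0,"turn":0,"gripper":1}
    - {"dx":0,"dy":0,"dz":0,"turn":0,"gripper":1}
    - {"dx":0,"dy":0,"dz":0,"turn":0,"gripper":1}
    - {"dx":0,"dy":0,"dz":0,"turn":0,"gripper":1}
    - {"dx":0,"dy":0,"dz":0,"turn":0,"gripper":1}
    - {"dx":0,"dy":0,"dz":0,"turn":0,"gripper":1}
    - {"dx":0,"dy":0,"dz":0,"turn":0,"gripper":1}
  force: 50

```text
t: 3.53
eef_pos: [0.557, 0.1062, 0.0908]
tool_rot: [3.141, -0.0, 1.187]
wrist_force: [-1.1, 0.1, 6.0]
gripper_width: 0.0113
grasp_force: 49.4
```

```bash
python3 -c "
from station import *
o=get_obs();print({k:o[k] for k in('t','eef_pos','tool_rot','wrist_force','wrist_torque','gripper_width','grasp_force','joints')})"
```

```text
{'t': 3.5333, 'eef_pos': array([0.55695136, 0.1062445 , 0.09083615]), 'tool_rot': array([ 3.14090235e+00, -3.14051212e-04,  1.18689039e+00]), 'wrist_force': array([-1.09535777,  0.09077006,  6.01234924]), 'wrist_torque': array([-0.03851085,  0.20091569,  0.02198054]), 'gripper_width': 0.011324224483749364, 'grasp_force': 49.44268584251404, 'joints': array([ 6.66890056e-02,  4.74021618e-01,  1.72878262e+00, -2.22273422e-05,
        9.38030245e-01,  4.50608193e-01])}
```

The bar is gripped (11 mm opening, 49 N). I'll try a small anticlockwise turn of 0.09 rad.

arm_command:
  increments:
    - {"dx":0,"dy":0,"dz":0,"turn":0.03,"gripper":1}
    - {"dx":0,"dy":0,"dz":0,"turn":0.03,"gripper":1}
    - {"dx":0,"dy":0,"dz":0,"turn":0.03,"gripper":1}
    - {"dx":0,"dy":0,"dz":0,"turn":0,"gripper":1}
    - {"dx":0,"dy":0,"dz":0,"turn":0,"gripper":1}

```text
t: 3.95
eef_pos: [0.5571, 0.1062, 0.0909]
tool_rot: [3.141, -0.0, 1.277]
wrist_force: [-0.3, -0.2, 5.6]
gripper_width: 0.011
grasp_force: 49.4
```

```bash
python3 -c "
from station import *
o=get_obs();print({k:o[k] for k in('t','eef_pos','tool_rot','wrist_force','wrist_torque','gripper_width','grasp_force')})"
```

```text
{'t': 3.95, 'eef_pos': array([0.55714377, 0.10618336, 0.09085096]), 'tool_rot': array([ 3.14055168e+00, -2.14057134e-04,  1.27729866e+00]), 'wrist_force': array([-0.27080999, -0.21594988,  5.63556069]), 'wrist_torque': array([-0.10045806,  0.10905826,  0.07160875]), 'gripper_width': 0.01100144922907583, 'grasp_force': 49.38881814479828}
```

It followed without opening the fingers, and the moment stayed low. I'll go a bit further, then check by camera that the bar really turned.

arm_command:
  increments:
    - {"dx":0,"dy":0,"dz":0,"turn":0.05,"gripper":1}
    - {"dx":0,"dy":0,"dz":0,"turn":0.05,"gripper":1}
    - {"dx":0,"dy":0,"dz":0,"turn":0.05,"gripper":1}
    - {"dx":0,"dy":0,"dz":0,"turn":0.05,"gripper":1}

```text
t: 4.28
eef_pos: [0.5575, 0.1061, 0.0909]
tool_rot: [3.14, -0.0, 1.479]
wrist_force: [0.7, -1.6, 4.0]
gripper_width: 0.0114
grasp_force: 49.2
```

```bash
python3 - <<'E'
from h import *
o=get_obs();print({k:o[k] for k in('t','eef_pos','tool_rot','wrist_force','wrist_torque','gripper_width','grasp_force')})
for n in('top','scene'):
    im,w=grab(n,n+'1.png')
    p=w.reshape(-1,3);m=(p[:,2]>.114)&(p[:,2]<.124)&(np.hypot(p[:,0]-.556,p[:,1]-.108)<.045);t=p[m]
    print(n,len(t))
    if len(t)>9:
        e=np.linalg.eigh(np.cov(t[:,:2].T))[1][:,1];print(np.arctan(e[1]/e[0]))
im,w=grab('wrist','wr3.png')
E
```

```text
{'t': 4.2833, 'eef_pos': array([0.55752694, 0.1060993 , 0.09087354]), 'tool_rot': array([ 3.13980488e+00, -3.45178795e-05,  1.47918206e+00]), 'wrist_force': array([ 0.73002682, -1.56858869,  4.0417262 ]), 'wrist_torque': array([-0.10320766, -0.05883716, -0.11344575]), 'gripper_width': 0.011420569313423147, 'grasp_force': 49.210671186447144}
top 0
scene 92
1.4702267792480481
```

View pics/wr3.png

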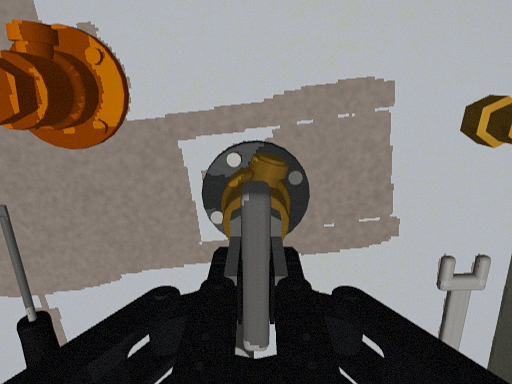

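Wrist view: the bar (256,265) stays square in the pads while the stand has turned in view, and the scene camera gives a bar yaw of 1.47. So it opens anticlockwise, with 0.29 rad done and 1.28 to go.

arm_command:
  increments:
    - {"dx":0,"dy":0,"dz":0,"turn":0.07,"gripper":1}
    - {"dx":0,"dy":0,"dz":0,"turn":0.07,"gripper":1}
    - {"dx":0,"dy":0,"dz":0,"turn":0.07,"gripper":1}
    - {"dx":0,"dy":0,"dz":0,"turn":0.07,"gripper":1}
    - {"dx":0,"dy":0,"dz":0,"turn":0.07,"gripper":1}
    - {"dx":0,"dy":0,"dz":0,"turn":0.07,"gripper":1}
    - {"dx":0,"dy":0,"dz":0,"turn":0.07,"gripper":1}
    - {"dx":0,"dy":0,"dz":0,"turn":0.07,"gripper":1}
    - {"dx":0,"dy":0,"dz":0,"turn":0.07,"gripper":1}

```text
t: 5.18
eef_pos: [0.5587, 0.1064, 0.0909]
tool_rot: [3.138, 0.002, 2.108]
wrist_force: [4.4, 0.5, 2.0]
gripper_width: 0.0111
grasp_force: 49.0
```

arm_command:
  increments:
    - {"dx":0,"dy":0,"dz":0,"turn":0.07,"gripper":1}
    - {"dx":0,"dy":0,"dz":0,"turn":0.07,"gripper":1}
    - {"dx":0,"dy":0,"dz":0,"turn":0.07,"gripper":1}
    - {"dx":0,"dy":0,"dz":0,"turn":0.07,"gripper":1}
    - {"dx":0,"dy":0,"dz":0,"turn":0.07,"gripper":1}
    - {"dx":0,"dy":0,"dz":0,"turn":0.07,"gripper":1}
    - {"dx":0,"dy":0,"dz":0,"turn":0.07,"gripper":1}
    - {"dx":0,"dy":0,"dz":0,"turn":0.07,"gripper":1}
    - {"dx":0,"dy":0,"dz":0,"turn":0.07,"gripper":1}
    - {"dx":0,"dy":0,"dz":0,"turn":0.02,"gripper":1}
    - {"dx":0,"dy":0,"dz":0,"turn":0,"gripper":1}
    - {"dx":0,"dy":0,"dz":0,"turn":0,"gripper":1}

```text
t: 6.18
eef_pos: [0.5597, 0.1073, 0.0909]
tool_rot: [3.138, 0.005, 2.755]
wrist_force: [6.1, 3.2, -1.0]
gripper_width: 0.0111
grasp_force: 48.7
```

Yaw is now 2.755, about 1.57 rad of turn, with low forces. I'll open the fingers and then go straight up.

arm_command:
  increments:
    - {"dx":0,"dy":0,"dz":0,"turn":0,"gripper":-1}
    - {"dx":0,"dy":0,"dz":0,"turn":0,"gripper":-1}
    - {"dx":0,"dy":0,"dz":0,"turn":0,"gripper":-1}
    - {"dx":0,"dy":0,"dz":0,"turn":0,"gripper":-1}
    - {"dx":0,"dy":0,"dz":0,"turn":0,"gripper":-1}
    - {"dx":0,"dy":0,"dz":0,"turn":0,"gripper":-1}
    - {"dx":0,"dy":0,"dz":0,"turn":0,"gripper":-1}
    - {"dx":0,"dy":0,"dz":0,"turn":0,"gripper":-1}
    - {"dx":0,"dy":0,"dz":0,"turn":0,"gripper":-1}
    - {"dx":0,"dy":0,"dz":0,"turn":0,"gripper":-1}

```text
t: 7.02
eef_pos: [0.5565, 0.1062, 0.0903]
tool_rot: [-3.141, -0.0, 2.757]
wrist_force: [0.0, 0.9, -0.8]
gripper_width: 0.0855
grasp_force: 0.0
```

arm_command:
  increments:
    - {"dx":0,"dy":0,"dz":0.02,"turn":0,"gripper":-1}
    - {"dx":0,"dy":0,"dz":0.025,"turn":0,"gripper":-1}
    - {"dx":0,"dy":0,"dz":0.025,"turn":0,"gripper":-1}
    - {"dx":0,"dy":0,"dz":0.025,"turn":0,"gripper":-1}
    - {"dx":0,"dy":0,"dz":0.025,"turn":0,"gripper":-1}
    - {"dx":0,"dy":0,"dz":0.02,"turn":0,"gripper":-1}
    - {"dx":0,"dy":0,"dz":0,"turn":0,"gripper":-1}
    - {"dx":0,"dy":0,"dz":0,"turn":0,"gripper":-1}

```text
t: 7.68
eef_pos: [0.5574, 0.1063, 0.2315]
tool_rot: [3.14, 0.003, 2.757]
wrist_force: [-1.0, 0.2, -0.2]
gripper_width: 0.0856
grasp_force: 0.0
```

```bash
python3 look.py wr4.png; python3 - <<'E'
from h import *
im,w=grab('scene')
p=w.reshape(-1,3)
for c in((.556,.108),(.533,-.157)):
    t=p[(p[:,2]>.114)&(p[:,2]<.124)&(np.hypot(p[:,0]-c[0],p[:,1]-c[1])<.045)]
    e=np.linalg.eigh(np.cov(t[:,:2].T))[1][:,1];print(len(t),np.arctan(e[1]/e[0]))
E
```

```text
1218 (556.7592163085938, 109.13744354248047) (11.422677993774414, 75.14905548095703) yaw -0.3864101885494486 [0.5541316  0.10989123 0.11778629]
t 7.733
eef_pos [0.556 0.106 0.23 ]
tool_rot [-3.142  0.     2.757]
joints [ 0.067  0.312  1.585 -0.     1.244 -1.119]
wrist_force [ 0.023  0.208 -0.251]
wrist_torque [ 0.001  0.077 -0.051]
123 -0.3779271672773346
141 0.9100739863096123
```

The bar's yaw is now 2.755 (−0.386 + π), so the plug opened 1.57 rad. The other bar is unchanged (0.91) and the arm is clear, so I'm handing in.

```bash
python3 -c "
from station import *
print(finish_job())"
```

```text
the job is handed in; nothing more can be done
None
```

The plug on the stand beside the regulator is open a quarter turn (about 1.57 rad, anticlockwise); the other stand's plug is still tight, the regulator was never touched, and the job was handed in at about 7.8 s.

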